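Move the shared paging microphone to the other seat and hold its talk bar

ROBOT

A 7-joint arm with a two-finger parallel gripper is mounted at the origin on the work surface. World frame = base frame: x ahead of the robot, y to its left, z up, the work surface at z = 0. Lengths are in m, angles in rad, forces in N, time in s.
With the tool pointing down it reaches from about 0.425 to 0.95 m from the base axis. Payload 4.7 kg.
Tool frame: the origin (TCP) lies between the finger pads; the fingertips stand 25 mm ahead of it and the grasp point (between the pads) lies 6 mm ahead of it; x points along the fingers, z is the direction in which the jaws open and shut, and the axes are right-handed (so a half turn about x gives the same grasp; the last joint's range is limited). The gripper opens to 85 mm and grips with 20 to 120 N. Pads are 22 mm wide; open, the fingers measure 114 mm over their backs; the gripper's body (76 mm by 85 mm) begins 54 mm behind the grasp point. The pads swing forward as they close: fully open they stand 13 mm farther back than shut.
Start: joints at [-1.318, 0.469, -0.049, 1.532, 0.024, 1.141, -0.082], TCP at [0.188, 0.648, 0.256] pointing down, gripper open.
Joint ranges: [-2.59, 2.59], [-0.33, 1.99], [-1.39, 1.29], [0.1, 2.45], [-1.04, 4.18], [0.21, 1.99], [-2.66, 2.66]. Speed limits (rad/s): [2.57, 2.57, 3.14, 3.14, 3.14, 3.14, 3.14].

INTERFACE

Orientations are given as a 3x3 rotation matrix whose columns are the frame's x, y, z axes.
In Python, from rig import * gives the robot as it stands. Calls block until the motion is done:
- movep(position, orientation): joint-space move of the TCP to a pose.
- move_l(position, attitude=None, feed=0.15, until_force=None): straight line of the TCP; attitude=None keeps the orientation; feed is the mean speed in m/s. With until_force (N) it stops when the force on the tool has changed by that much, and returns True; else False.
- move_joints(angles): joint-space move.
- command_gripper(opening, newtons=None): finger opening in m; newtons is the grip in N (None keeps the last); returns when the fingers have stopped.
- sleep(seconds).
- inverse_kinematics(position, orientation): joint angles nearest the present ones, or None.
- sense(): the state.
- camera(name): name is "scene" or "top" or "wrist"; returns (picture, depth): 400x640x3 uint8, red, green, blue; 400x640 float32, m along the optical axis (not along the pixel's ray), 0 where there is no reading.
- camera_params(name): a dict with "K" (3x3 intrinsics, pixels), "position" and "rotation" of the camera in the world; the wrist camera has in their place "tool_from_camera" (4x4, takes a point from camera to tool coordinates, whose origin is the TCP and whose axes are the tool frame's). Camera axes: x right, y down, z forward; pixel columns grow to the right and rows downward; lengths in m; the calibration is good to about 2 mm. A picture is of the moment at which its call begins: read the wrist's pose just before it. camera_params takes no time and is no camera call.
A pose or a line that the arm cannot do raises Unreachable and nothing moves.
- finish_job(): hands the job in, once; it reports no verdict.
The state is a dict: "time_s": time; "joint_pos": joint angles; "qd": joint speeds; "joint_efforts": joint torques, N m; "position": TCP position; "tcp_rot": TCP orientation; "wrist_force": force on the tool from outside, world axes, zero at the start; "ft_torque": the same for the moment, N m; "finger_gap": finger opening in m.
Only numpy, scipy, OpenCV 4.12 (cv2) and the standard library are available. Lean on these libraries where they do the work, as an engineer would, in place of code of your own. Each camera call takes 0.05 s, during which the arm holds its last target.

TASK

The cordless paging microphone is shared by two seats at this office counter. Slide it along the counter, without lifting or tipping it, out of the yellow outline and into the blue one so that it stands wholly inside and square with the outline's shape, and keep its red talk bar up until it is there so that the scraping is not broadcast. Then press the talk bar all the way down without leaning heavily on it and keep it down for the announcement: the program finishes while still holding it, with the other things on the counter left where they stand.

Things in the scene. Friction and masses are not known exactly. Their poses are not given: they have to be found in the camera images.
- mic_grip (a point): Centre of the front part of the loose black paging microphone (0.75 kg, flat base 190 mm long), 18 mm above the counter. Axes: x from the front (talk bar) to the rear (gooseneck), y left, z up. The front part, to be gripped across its upright sides, is 90 mm long (x; 45 mm each way from here), 62 mm wide, 36 mm high; behind it the base is 96 mm wide, 44 mm high and 100 mm long
- mic_neck (a point): Foot of the microphone's upright gooseneck, 120 mm behind mic_grip on the base's centre line and 44 mm above the counter. The neck is 12 mm thick and ends in a dark foam head 34 mm thick whose top is 237 mm above the counter
- talk_top (a point): Centre of the top face of the red talk bar, 44 mm long (x) by 46 mm wide (y), directly above mic_grip; 46 mm above the counter when up, 38 mm when fully down (still 2 mm proud of the base)
- talk (a joint): Travel of the talk bar straight down: 0 = up, 0.008 m = fully down at its stop. A spring pushes it up: 2 N at the top, about 4.5 N fully down; it never latches
- blue_spot (a point): Point on the counter under mic_grip when the microphone is centred in the blue outline. The outline is flat 7 mm tape in the shape of the base, narrow front towards the robot, its inner edge 10 mm clear of the base all round. x axis: front to rear of the microphone's proper pose
- yellow_spot (a point): The same point and axes of the yellow outline, of the same shape, in which the microphone stands at the start (to within a few mm and degrees)
- mug: White mug, bystander, 80 mm across, 95 mm high; origin at the centre of its underside
- pen_cup: Black pen cup, bystander, 80 mm across, 100 mm high with pens up to 180 mm; origin at the centre of its underside
- sanitiser: Green-labelled pump bottle, bystander, 62 mm across, 167 mm high; origin at the centre of its underside
- stapler: Black stapler, bystander, 150 mm long (x), 36 mm wide, 60 mm high; origin at the centre of its underside
- tape_dispenser: Black tape dispenser, bystander, 150 mm long (x), 55 mm wide, 82 mm high; origin at the centre of its underside
- calculator: Grey calculator, bystander, 145 mm long (x), 100 mm wide, 26 mm high; origin at the centre of its underside
Things that resemble listed ones, but are neither listed nor needed, are in the scene too. Leave any orange look-alike of the part that bears mic_grip alone.

How it is judged:
By the outcome, as a careful person would: the job done as asked, in the order asked, and still so for the second after the job is handed in, while the arm keeps its last pose, push and grip.
It also fails if it takes over 54 s, if anything falls off the work surface, if the arm or the gripper's body presses on something with over 40 N, if the wrist force passes 120 N, or if a joint passes its speed limit or range.

## Working session

There is one attempt and no reset: what is moved stays moved. The work goes in short steps, each a Python script; the robot and the scene stay as the last script left them, time stands still between calls to the robot, and variables do not carry over. Pictures are saved under pics/ and viewed, and the job is handed in when it is done.

```bash
mkdir -p pics; ls; python3 - <<'E'
from rig import *
import cv2,numpy as np
s=sense();print(s)
for n in("scene","top"):
    p,d=camera(n);cv2.imwrite(f"pics/{n}0.png",p[:,:,::-1]);np.savez(f"{n}0.npz",p=p,d=d)
    print(n,camera_params(n))
print(camera_params("wrist"))
E
```

```text
pics
{'time_s': 0.0, 'joint_pos': array([-1.31790169,  0.46943899, -0.0485817 ,  1.53370064,  0.02409658,
        1.14098371, -0.08229562]), 'qd': array([ 0.00059004, -0.00068156,  0.00108656, -0.00166866, -0.00021793,
       -0.00014423,  0.00073398]), 'joint_efforts': array([-1.01783164e-03, -5.10306823e+01, -4.68305172e-02, -2.37713867e+01,
        1.07785285e-02,  7.49271945e-03, -8.03021521e-06]), 'position': array([0.18754978, 0.64786413, 0.25526013]), 'tcp_rot': array([[-4.69266850e-04, -9.60564321e-01,  2.78057487e-01],
       [-1.88777659e-03,  2.78057873e-01,  9.60562468e-01],
       [-9.99998108e-01, -7.41502913e-05, -1.94381418e-03]]), 'wrist_force': array([-0.22589904, -0.00849509,  0.00573786]), 'ft_torque': array([ 0.00284002, -0.01452917, -0.00579529]), 'finger_gap': 0.08551052372205205}
scene {'K': array([[392.18731587,   0.        , 315.94624885],
       [  0.        , 392.18731587, 197.16760904],
       [  0.        ,   0.        ,   1.        ]]), 'position': array([1.26422608, 0.8298843 , 0.81172004]), 'rotation': array([[-0.81786626,  0.29723407, -0.49269329],
 
[... 302 characters left out ...]
412,  1.44430456]), 'rotation': array([[-0.02084114, -0.98748295,  0.15634279],
       [-0.99973261,  0.01901676, -0.013156  ],
       [ 0.01001819, -0.15657517, -0.98761524]])}
{'K': array([[355.28957861,   0.        , 321.52764422],
       [  0.        , 355.28957861, 200.17223234],
       [  0.        ,   0.        ,   1.        ]]), 'tool_from_camera': array([[ 2.36230434e-04, -2.87859565e-01,  9.57672603e-01,
        -1.16850892e-01],
       [-4.06630605e-04, -9.57672578e-01, -2.87859458e-01,
         7.31666354e-02],
       [ 9.99999889e-01, -3.21417825e-04, -3.43283918e-04,
        -5.37847638e-04],
       [ 0.00000000e+00,  0.00000000e+00,  0.00000000e+00,
         1.00000000e+00]])}
```

View pics/scene0.png

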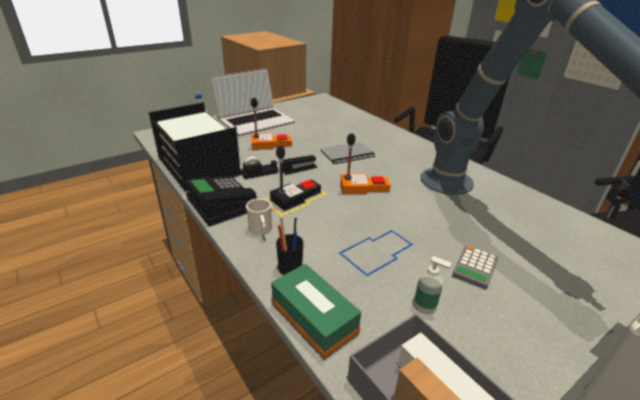

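View pics/top0.png

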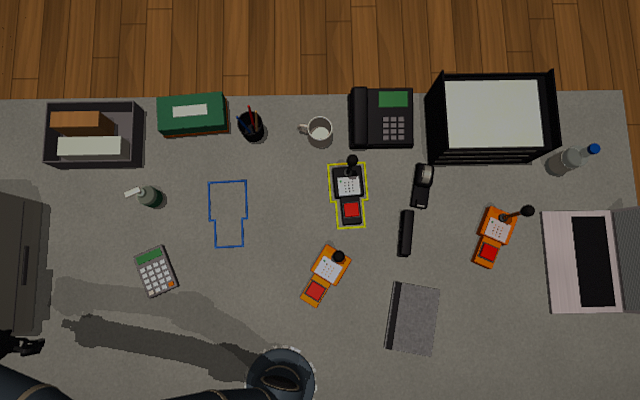

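```bash
cat > h.py <<'E'
import numpy as np,cv2
def ray(cp,uv,z,R=None,t=None):
    K=cp["K"];R=cp["rotation"] if R is None else R;t=cp["position"] if t is None else t
    uv=np.atleast_2d(uv).astype(float)
    d=np.c_[(uv-K[:2,2])/[K[0,0],K[1,1]],np.ones(len(uv))]@R.T
    return t+d*((z-t[2])/d[:,2])[:,None]
def hsv(p): return cv2.cvtColor(p,cv2.COLOR_RGB2HSV)
E
python3 - <<'E'
from rig import *
from h import *
cp=camera_params("top");f=np.load("top0.npz");p=f["p"];d=f["d"]
h=hsv(p)
def show(name,m,z):
    n,l,st,c=cv2.connectedComponentsWithStats(m.astype(np.uint8))
    for i in range(1,n):
        if st[i,4]>25: print(name,st[i],c[i].round(1),ray(cp,c[i],z)[0].round(4), "d",np.median(d[l==i]))
red=((h[...,0]<6)|(h[...,0]>174))&(h[...,1]>150)&(h[...,2]>100)
show("red",red,.046)
blue=(h[...,0]>100)&(h[...,0]<125)&(h[...,1]>120)&(h[...,2]>60)
show("blue",blue,0)
yel=(h[...,0]>24)&(h[...,0]<34)&(h[...,1]>120)&(h[...,2]>100)
show("yel",yel,0)
c=cv2.resize(p[140:320,190:470],None,fx=2.8,fy=2.8,interpolation=cv2.INTER_CUBIC);cv2.imwrite("pics/c0.png",c[:,:,::-1])
m=np.zeros_like(blue,np.uint8);m[170:260,195:260]=blue[170:260,195:260]
cs,_=cv2.findContours(m,cv2.RETR_CCOMP,cv2.CHAIN_APPROX_NONE)
for k in cs:
    if len(k)>60:
        a=cv2.approxPolyDP(k,3,True)[:,0]
        print(len(k));print(np.c_[a,ray(cp,a,0)[:,:2].round(4)])
E
```

```text
red [344 202  15  15 189] [350.9 209.3] [ 0.5396 -0.2365  0.046 ] d 1.4127959
red [480 244  18  17 192] [488.6 251.9] [ 0.3946 -0.6695  0.046 ] d 1.3948522
red [306 282  19  19 202] [314.9 290.6] [ 0.2857 -0.1153  0.046 ] d 1.3719966
blue [590 143  10  11  81] [594.5 147.9] [ 0.7414 -1.0805  0.    ] d 1.2704867
blue [208 180  40  69 378] [227.9 213.1] [0.5411 0.1665 0.    ] d 1.4524717
yel [327 161  42  69 435] [348.1 195.6] [ 0.5922 -0.2332  0.    ] d 1.4645907
207
[[2.460e+02 1.800e+02 6.518e-01 1.072e-01]
 [2.080e+02 1.820e+02 6.473e-01 2.339e-01]
 [2.090e+02 2.210e+02 5.161e-01 2.284e-01]
 [2.140e+02 2.210e+02 5.158e-01 2.120e-01]
 [2.150e+02 2.480e+02 4.270e-01 2.074e-01]
 [2.430e+02 2.460e+02 4.317e-01 1.162e-01]]
194
[[2.440e+02 1.810e+02 6.485e-01 1.138e-01]
 [2.460e+02 2.160e+02 5.303e-01 1.067e-01]
 [2.410e+02 2.180e+02 5.240e-01 1.232e-01]
 [2.420e+02 2.440e+02 4.383e-01 1.195e-01]
 [2.170e+02 2.470e+02 4.302e-01 2.009e-01]
 [2.150e+02 2.190e+02 5.224e-01 2.088e-01]
 [2.110e+02 2.200e+02 5.193e-01 2.219e-01]
 [2.090e+02 1.840e+02 6.404e-01 2.305e-01]]
```

View pics/c0.png

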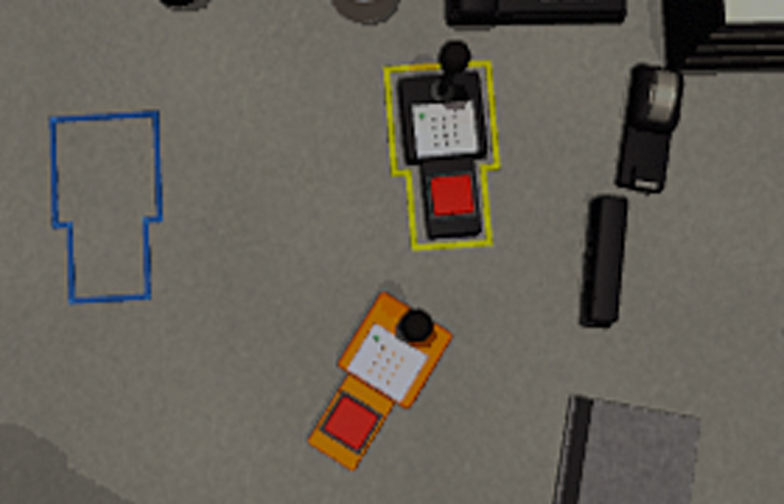

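The paging mics are the black one at (350,192) and two orange ones at (326,272) and (494,235). The target is the black one, which stands in the yellow outline with its red bar at (351,209), as the crop confirms. Next I take a closer look at both outlines with the wrist camera.

```bash
cat >> h.py <<'E'
def att(th):
    mx=np.array([np.cos(th),np.sin(th),0]);x=np.array([0,0,-1.])
    return np.c_[x,-mx,np.cross(x,-mx)]
def wristcam(s,cp):
    T=cp["tool_from_camera"];R=s["tcp_rot"]
    return R@T[:3,:3], s["position"]+R@T[:3,3]
E
python3 - <<'E'
from rig import *
from h import *
for n,(x,y) in {"blue":(.50,.165),"mic":(.50,-.236)}.items():
    movep([x,y,.36],att(0)); sleep(.3)
    s=sense();p,d=camera("wrist")
    np.savez(f"w_{n}.npz",p=p,d=d,R=s["tcp_rot"],t=s["position"]);cv2.imwrite(f"pics/w_{n}.png",p[:,:,::-1])
    print(s["time_s"],s["position"],s["joint_pos"].round(2))
E
```

```text
2.5 [0.49992963 0.1653995  0.35985535] [-0.63  0.14  0.27  1.75 -0.04  1.25  1.21]
4.3333 [ 0.50031197 -0.23533601  0.35996478] [-0.17  0.21  0.64  1.71 -0.13  1.26  2.07]
```

View pics/w_blue.png

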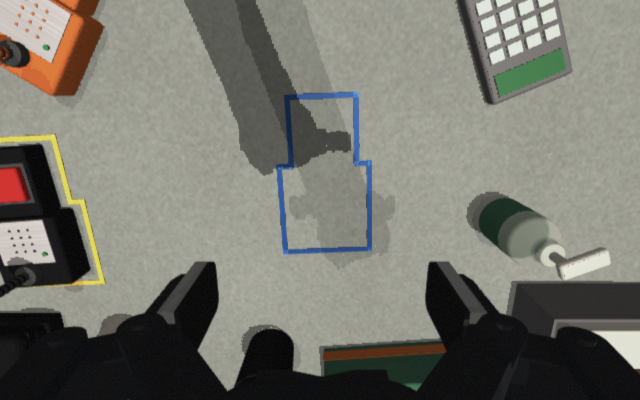

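View pics/w_mic.png

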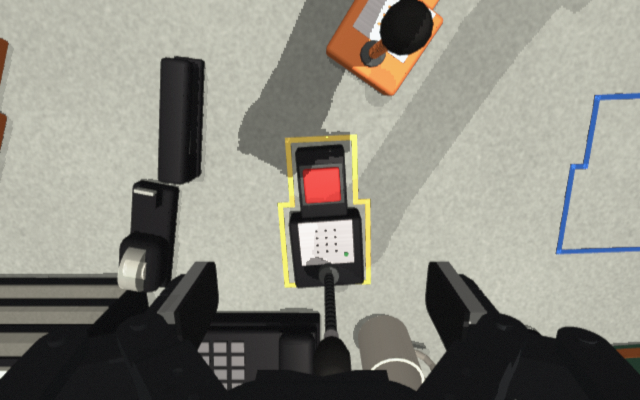

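```bash
cat >> h.py <<'E'
from scipy.optimize import least_squares
def load(n):
    f=np.load(n);return f["p"],f["d"],dict(tcp_rot=f["R"],position=f["t"])
def cloud(d,cp,s):
    R,t=wristcam(s,cp);v,u=np.mgrid[:400,:640];K=cp["K"]
    return np.dstack([(u-K[0,2])/K[0,0]*d,(v-K[1,2])/K[1,1]*d,d])@R.T+t
def tapefit(P,g):
    # P: ground pts of tape pixels; line fits of the sides -> spot pose
    def loc(q):
        c,s_=np.cos(q[2]),np.sin(q[2]);D=P-q[:2];return D@np.array([[c,-s_],[s_,c]])
    segs=[(0,-58.5,-44.5,44.5),(0,158.5,-61.5,61.5),(1,-44.5,-58.5,31.5),(1,44.5,-58.5,31.5),(1,-61.5,31.5,158.5),(1,61.5,31.5,158.5)]
    q=np.array(g,float)
    for it in range(6):
        L=loc(q)*1000;S=[]
        for a,v,lo,hi in segs:
            S.append((abs(L[:,a]-v)<(14 if it<2 else 7))&(L[:,1-a]>lo+8)&(L[:,1-a]<hi-8))
        f=lambda r:np.concatenate([loc(r)[m][:,a]-v/1000 for m,(a,v,_,_) in zip(S,segs)])
        q=least_squares(f,q,loss="soft_l1",f_scale=.002).x
    L=loc(q)*1000
    return q,[(int(m.sum()),round(float(np.mean(L[m][:,a])-v),2)) for m,(a,v,_,_) in zip(S,segs)]
E
cat > m.py <<'E'
from rig import *
from h import *
cp=camera_params("wrist")
def tape(n,col,g):
    p,d,s=load(n);R,t=wristcam(s,cp);h=hsv(p)
    lo,hi=dict(b=(100,125),y=(22,34))[col]
    m=(h[...,0]>lo)&(h[...,0]<hi)&(h[...,1]>110)&(h[...,2]>60)
    v,u=np.nonzero(m);P=ray(cp,np.c_[u,v],0,R,t)[:,:2]
    print(n,col,tapefit(P,g))
    C=cloud(d,cp,s);k=m&(d>0);zz=C[k][:,2];print(" depth z of tape",np.median(zz))
if __name__=="__main__":
    tape("w_blue.npz","b",(.488,.165,.04)); tape("w_mic.npz","y",(.545,-.236,.06))
    f=np.load("top0.npz");h=hsv(f["p"]);ct=camera_params("top")
    for lo,hi,g in((100,125,(.488,.165,.04)),(22,34,(.545,-.236,.06))):
        m=(h[...,0]>lo)&(h[...,0]<hi)&(h[...,1]>110)&(h[...,2]>60);v,u=np.nonzero(m)
        print("top",tapefit(ray(ct,np.c_[u,v],0)[:,:2],g))
    p,d,s=load("w_mic.npz");R,t=wristcam(s,cp);h=hsv(p);C=cloud(d,cp,s)
    red=((h[...,0]<6)|(h[...,0]>174))&(h[...,1]>150)&(h[...,2]>90)
    red[:, :280]=0;red[:,370:]=0;red[:150]=0;red[220:]=0
    v,u=np.nonzero(red);P=ray(cp,np.c_[u,v],.046,R,t)
    r=cv2.minAreaRect((P[:,:2]*1000).astype(np.float32));print("red",r,P.mean(0),"z",np.median(C[red][:,2]))
    X=C[...,0];Y=C[...,1];Z=C[...,2]
    mm=(X>.44)&(X<.72)&(abs(Y+.236)<.075)&(Z>.03)&(Z<.06)&(d>0)
    Q=C[mm]
    L=[];xs=np.arange(.50,.66,.004)
    for x in xs:
        k=abs(Q[:,0]-x)<.003
        if k.sum()>10:
            lo,hi=Q[k][:,1].min(),Q[k][:,1].max();L.append((x,(lo+hi)/2,hi-lo,np.median(Q[k][:,2])))
    L=np.array(L);print(L[::3].round(4)); print("polyfit",np.polyfit(L[:,0],L[:,1],1))
    print("x range",Q[:,0].min(),Q[:,0].max())
E
python3 m.py
```

```text
w_blue.npz b (array([0.4873179 , 0.16626877, 0.04107999]), [(286, 0.17), (279, -0.18), (276, -0.04), (279, 0.03), (342, 0.0), (375, 0.01)])
 depth z of tape 4.873365566443466e-05
w_mic.npz y (array([ 0.54246293, -0.2346393 ,  0.0480586 ]), [(255, 0.01), (18, 0.04), (269, 0.03), (270, 0.04), (330, -0.0), (360, -0.06)])
 depth z of tape 2.22120865814579e-05
top (array([0.49023611, 0.16444911, 0.04452092]), [(42, -0.04), (56, 0.07), (47, 0.02), (49, 0.28), (63, -0.08), (67, -0.14)])
top (array([ 0.5452737 , -0.23581223,  0.04620765]), [(49, -0.01), (55, 0.04), (54, -0.14), (57, 0.08), (80, -0.02), (85, 0.05)])
red ((536.6497802734375, -235.81011962890625), (44.02317810058594, 45.065032958984375), 4.359204292297363) [ 0.53631578 -0.23579873  0.046     ] z 0.04513327560582475
[[ 0.5    -0.2385  0.0617  0.035 ]
 [ 0.512  -0.2379  0.0607  0.0359]
 [ 0.524  -0.2365  0.0611  0.0448]
 [ 0.536  -0.236   0.0603  0.0447]
 [ 0.548  -0.2353  0.0622  0.0447]
 [ 0.56   -0.2347  0.0612  0.038 ]
 [ 0.572  -0.2333  0.0618  0.0351]
 [ 0.584  -0.23    0.0921  0.0402]
 [ 0.596  -0.2312  0.0947  0.0441]
 [ 0.608  -0.2306  0.0942  0.044 ]
 [ 0.62   -0.2291  0.0949  0.0441]
 [ 0.632  -0.2291  0.0955  0.0439]
 [ 0.644  -0.2285  0.0948  0.0441]
 [ 0.656  -0.227   0.0959  0.0435]]
polyfit [ 0.07569408 -0.27634742]
x range 0.49130832542878994 0.684774085594023
```

```bash
python3 - <<'E'
from m import *
p,d,s=load("w_mic.npz");C=cloud(d,cp,s)
k=(d>0)&(C[...,2]>.1);k[:, :300]=0;k[100:]=0;k[:,470:]=0
Q=C[k];print(Q.min(0),Q.max(0),len(Q))
k=(d>0)&(C[...,2]>.02);k[:, :300]=0;k[110:]=0;k[:,470:]=0
Q=C[k];print(Q.min(0),Q.max(0))
ct=camera_params("top");f=np.load("top0.npz");d=f["d"];v,u=np.mgrid[:400,:640];K=ct["K"]
C=np.dstack([(u-K[0,2])/K[0,0]*d,(v-K[1,2])/K[1,1]*d,d])@ct["rotation"].T+ct["position"]
for lo,hi in((.02,.1),(.1,.3)):
    k=(d>0)&(C[...,2]>lo)&(C[...,2]<hi)&(C[...,0]>.2)&(C[...,0]<.8)&(C[...,1]>-.5)&(C[...,1]<.45)
    n,l,st,c=cv2.connectedComponentsWithStats(k.astype(np.uint8))
    for i in range(1,n):
        if st[i,4]>20: q=C[l==i];print(lo,c[i].round(),q.min(0).round(3),q.max(0).round(3))
E
```

```text
[ 0.36896323 -0.19655839  0.10020459] [ 0.4014876  -0.16281736  0.23734343] 2494
[ 0.3273214  -0.23095342  0.02001017] [ 0.42879168 -0.10169369  0.23734343]
0.02 [319. 139.] [ 0.758 -0.178  0.02 ] [ 0.799 -0.1    0.099]
0.02 [253. 135.] [0.779 0.05  0.02 ] [0.8   0.115 0.099]
0.02 [380. 138.] [ 0.748 -0.455  0.02 ] [ 0.8   -0.239  0.088]
0.02 [421. 185.] [ 0.544 -0.5    0.02 ] [ 0.697 -0.436  0.089]
0.02 [348. 192.] [ 0.494 -0.279  0.02 ] [ 0.687 -0.179  0.1  ]
0.02 [155. 198.] [0.562 0.376 0.02 ] [0.62  0.422 0.1  ]
0.02 [406. 231.] [ 0.393 -0.433  0.022] [ 0.537 -0.385  0.069]
0.02 [155. 271.] [0.276 0.327 0.02 ] [0.442 0.45  0.033]
0.02 [324. 275.] [ 0.235 -0.229  0.027] [ 0.43  -0.068  0.063]
0.1 [351. 161.] [ 0.643 -0.242  0.108] [ 0.675 -0.211  0.24 ]
0.1 [141. 193.] [0.564 0.379 0.1  ] [0.624 0.442 0.174]
0.1 [338. 256.] [ 0.372 -0.196  0.211] [ 0.402 -0.163  0.241]
```

The head of the nearby orange mic stands at x≈0.37–0.40, y≈-0.18, up to 0.237 m, right under the forearm's approach line. I'll fit the arm geometry from IK samples to check clearance.

```bash
cat > fk.py <<'E'
import numpy as np,itertools
from scipy.spatial.transform import Rotation as Ro
def chain(q,P,S):
    h,a,b,t,e1,e2,e3=P
    q=np.asarray(q)*S
    p=np.array([0,0,h]);R=Ro.from_euler("ZYZ",q[:3]).as_matrix()
    el=p+R@[e1,0,a];R=R@Ro.from_euler("YZ",q[3:5]).as_matrix()
    R4=R;R4b=R@Ro.from_euler("Z",-q[4]).as_matrix()
    w=el+R4b@[e2,0,b];R=R@Ro.from_euler("YZ",q[5:7]).as_matrix() 
    R6=R4@Ro.from_euler("Y",q[5]).as_matrix()
    tcp=w+R6@[e3,0,t]
    return p,el,w,tcp,R6
E
python3 - <<'E'
from rig import *
from h import *
from fk import *
from scipy.optimize import least_squares
rng=np.random.default_rng(0);D=[]
while len(D)<40:
    pos=[rng.uniform(.4,.65),rng.uniform(-.4,.4),rng.uniform(.1,.4)]
    Rm=Ro.from_euler("xyz",rng.uniform(-.35,.35,3)).as_matrix()@att(0)
    q=inverse_kinematics(pos,Rm)
    if q is not None:D.append((q,pos,Rm))
print(D[0])
best=[]
for sg in itertools.product([1,-1],repeat=7):
    S=np.array(sg)
    if S[1]<0 or S[0]>0 or S[3]<0 or S[5]<0 or S[6]<0:continue
    r=least_squares(lambda P:np.concatenate([chain(q,P,S)[3]-p for q,p,_ in D]),[.3,.4,.4,.3,0,0,0])
    best.append((r.cost,sg,r.x.round(4)))
for b in sorted(best,key=lambda b:b[0])[:3]:print(b)
E
```

```text
(array([-0.35848937,  0.58788417,  0.57556383,  1.90519358,  0.12980165,
        0.78089078,  1.94695535]), [0.5592404218303636, -0.18417062898890377, 0.11229205718085841], array([[-0.1020937 , -0.93559458, -0.33799359],
       [-0.37671112, -0.27810238,  0.88359934],
       [-0.92068758,  0.21753587, -0.32405638]]))
(np.float64(0.012819732849715418), (-1, 1, -1, 1, -1, 1, 1), array([ 0.3275,  0.4691,  0.4767,  0.2639,  0.0101,  0.0191, -0.0321]))
(np.float64(0.08586151400343817), (-1, 1, -1, 1, 1, 1, 1), array([ 0.1394,  0.315 ,  0.4256, -0.0081,  0.0223, -0.0457, -0.0768]))
(np.float64(1.248793926500434), (-1, 1, 1, 1, -1, 1, 1), array([-0.9651,  0.6073,  0.2039, -0.3873, -0.2965, -0.3988, -0.0726]))
```

```bash
cat > fk.py <<'E'
import numpy as np
from scipy.spatial.transform import Rotation as Ro
S=np.array((-1,1,-1,1,-1,1,-1))
def chain(q,P):
    q=np.asarray(q)*S+np.r_[P[12],P[13:18],0]
    p=np.array([0,0,P[0]]);R=Ro.from_euler("ZYZ",q[:3]).as_matrix()
    el=p+R@P[1:4];R=R@Ro.from_euler("YZ",q[3:5]).as_matrix()
    w=el+R@P[4:7]@np.eye(3) if False else el+(R@Ro.from_euler("Z",-q[4]).as_matrix())@P[4:7]
    R6=R@Ro.from_euler("Y",q[5]).as_matrix()
    return p,el,w,w+R6@P[7:10],R6
E
python3 - <<'E'
from rig import *
from h import *
from fk import *
from scipy.optimize import least_squares
rng=np.random.default_rng(0);D=[]
while len(D)<60:
    pos=[rng.uniform(.4,.65),rng.uniform(-.4,.4),rng.uniform(.1,.4)]
    Rm=Ro.from_euler("xyz",rng.uniform(-.35,.35,3)).as_matrix()@att(0)
    q=inverse_kinematics(pos,Rm)
    if q is not None:D.append((q,pos,Rm))
# tool axis also
f=lambda P:np.concatenate([np.r_[chain(q,P)[3]-p,.3*(chain(q,P)[4][:,2]-R[:,0])] for q,p,R in D])
r=least_squares(f,np.r_[.33,0,0,.47,0,0,.47,0,0,.27,0,0,np.zeros(6)])
print(r.cost,np.sqrt(2*r.cost/360),r.x.round(4));np.save("P.npy",r.x)
for pos,th in(([.5365,-.2358,.2],.076),([.5365,-.2358,.031],.076),([.515,-.05,.031],.06),([.4873,.1663,.031],.041)):
    q=inverse_kinematics(pos,att(th));print(q.round(2))
    for c in chain(q,r.x)[:4]:print("   ",c.round(3))
E
```

```text
0.0003379303451424063 0.0013701791146951195 [ 2.3720e-01  7.0000e-03 -4.3383e+00  5.5310e-01 -1.9000e-03  4.3018e+00
  4.6680e-01 -1.3000e-03 -1.0000e-04  2.8180e-01  0.0000e+00 -0.0000e+00
 -1.2000e-02  3.6000e-03  8.1000e-03 -5.6000e-03 -1.9000e-03  9.0000e-04]
[-0.1   0.42  0.58  1.84 -0.28  0.96  2.25]
    [0.    0.    0.237]
    [-1.595 -3.799  1.704]
    [ 0.533 -0.235  0.483]
    [ 0.534 -0.236  0.201]
[ 0.02  0.65  0.44  1.94 -0.44  0.65  2.38]
    [0.    0.    0.237]
    [-1.225 -3.908  1.771]
    [ 0.537 -0.235  0.312]
    [ 0.538 -0.235  0.03 ]
[-0.29  0.56  0.39  2.1  -0.4   0.55  2.03]
    [0.    0.    0.237]
    [ 0.071 -4.163  1.575]
    [ 0.516 -0.049  0.311]
    [ 0.517 -0.049  0.029]
[-0.78  0.58  0.48  2.11 -0.49  0.56  1.67]
    [0.    0.    0.237]
    [ 1.725 -3.71   1.782]
    [0.486 0.167 0.312]
    [0.487 0.167 0.03 ]
```

```bash
cat >> fk.py <<'E'
def links(q,P):
    P=P.copy();P[5]+=P[2];P[2]=0
    return chain(q,P)[:4]
def segd(a,b,p):
    t=np.clip(np.dot(p-a,b-a)/np.dot(b-a,b-a),0,1);return np.linalg.norm(a+t*(b-a)-p),a+t*(b-a)
E
python3 - <<'E'
from rig import *
from h import *
from fk import *
P=np.load("P.npy");H=np.array([.386,-.18,.22])
q0=sense()["joint_pos"]
for pos,th in(([.5365,-.2358,.2],.076),([.5365,-.2358,.031],.076),([.525,-.13,.031],.06),([.515,-.05,.031],.06),([.4873,.1663,.031],.041)):
    q=inverse_kinematics(pos,att(th));L=links(q,P)
    print(pos,q.round(2),"el",L[1].round(3),"w",L[2].round(3),"head dist",segd(L[1],L[2],H))
E
```

```text
[0.5365, -0.2358, 0.2] [-0.1   0.42  0.58  1.84 -0.28  0.96  2.25] el [0.232 0.016 0.739] w [ 0.533 -0.235  0.483] head dist (np.float64(0.30602240909187767), array([ 0.53319387, -0.23479633,  0.48264242]))
[0.5365, -0.2358, 0.031] [ 0.02  0.65  0.44  1.94 -0.44  0.65  2.38] el [ 0.339 -0.013  0.674] w [ 0.537 -0.235  0.312] head dist (np.float64(0.183904486112339), array([ 0.52877826, -0.22641704,  0.32621057]))
[0.525, -0.13, 0.031] [-0.14  0.59  0.4   2.05 -0.4   0.58  2.17] el [0.312 0.038 0.693] w [ 0.526 -0.129  0.311] head dist (np.float64(0.17465824507998243), array([ 0.52604119, -0.12917609,  0.31116413]))
[0.515, -0.05, 0.031] [-0.29  0.56  0.39  2.1  -0.4   0.55  2.03] el [0.291 0.08  0.701] w [ 0.516 -0.049  0.311] head dist (np.float64(0.20594930090702526), array([ 0.51608949, -0.04886233,  0.31107552]))
[0.4873, 0.1663, 0.031] [-0.78  0.58  0.48  2.11 -0.49  0.56  1.67] el [0.223 0.213 0.697] w [0.486 0.167 0.312] head dist (np.float64(0.3723859440973992), array([0.48640775, 0.16658085, 0.3120396 ]))
```

Clearance is ample: the wrist and forearm axis stays ≥0.17 m from that head. Now the grasp.

```bash
python3 - <<'E'
from rig import *
from h import *
th=.076
command_gripper(.085)
movep([.5365,-.2358,.15],att(th))
hit=move_l([.5365,-.2358,.031],feed=.08,until_force=5)
s=sense();print(hit,s["position"],s["wrist_force"],s["time_s"])
p,d=camera("wrist");np.savez("w_g.npz",p=p,d=d,R=s["tcp_rot"],t=s["position"])
cv2.imwrite("pics/w_g.png",p[:,:,::-1])
p,d=camera("scene");cv2.imwrite("pics/s_g.png",cv2.resize(p[120:260,200:440],None,fx=3,fy=3)[:,:,::-1])
E
```

```text
False [ 0.53684218 -0.2359569   0.03149478] [-0.13436105  0.08888905  0.4279025 ] 7.1
```

View pics/w_g.png

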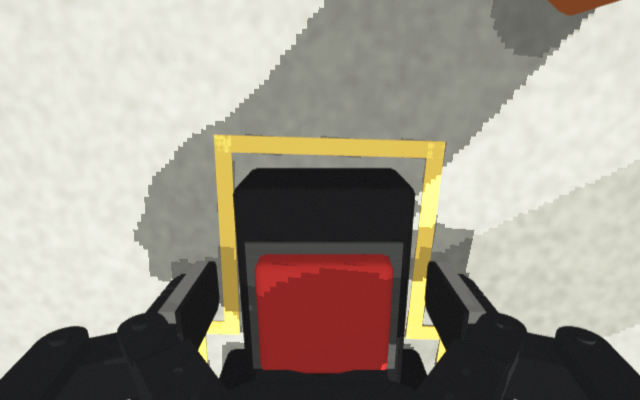

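View pics/s_g.png

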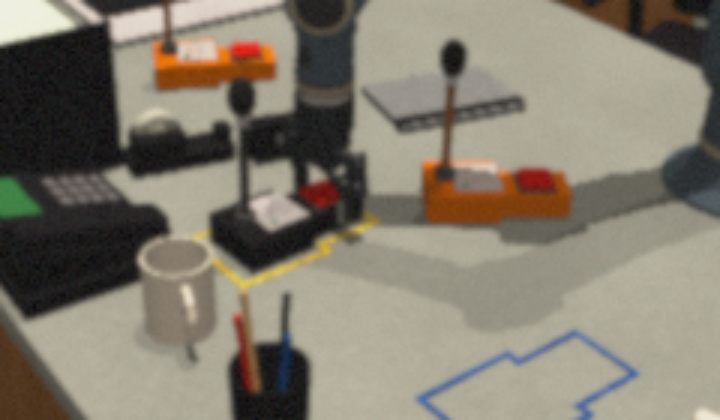

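The jaws straddle the front part evenly: pads at columns ~215 and ~428, base 235–412. Close the jaws.

```bash
python3 - <<'E'
from rig import *
from h import *
command_gripper(.055,25)
s=sense();print(s["finger_gap"],s["position"],s["wrist_force"],s["ft_torque"])
command_gripper(.055,60);sleep(.2)
s=sense();print(s["finger_gap"],s["position"],s["wrist_force"],s["ft_torque"],s["time_s"])
p,d=camera("wrist");np.savez("w_g2.npz",p=p,d=d,R=s["tcp_rot"],t=s["position"])
cv2.imwrite("pics/w_g2.png",p[:,:,::-1])
E
```

```text
0.06165665208259599 [ 0.53659064 -0.23565832  0.03132973] [-1.02569086  0.48479807  2.49853579] [0.14434854 0.15689044 0.04224806]
0.060984249259014627 [ 0.53661006 -0.23568558  0.03153553] [-1.50679879  1.76532296  5.6768781 ] [0.27133311 0.30032141 0.09011145] 7.9583
```

View pics/w_g2.png

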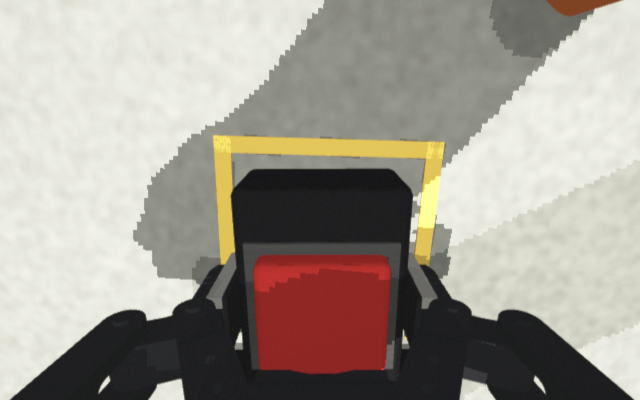

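```bash
python3 - <<'E'
from rig import *
from h import *
A=np.array([.5365,-.2358,.0315]);B=np.array([.4873,.1663,.0315])
for f in (.1,.55,1):
    hit=move_l(A+f*(B-A),att(.076+f*(.041-.076)),feed=.07,until_force=30)
    s=sense();print(f,hit,s["position"],s["wrist_force"].round(2),s["finger_gap"],s["time_s"])
    if hit:break
R=s["tcp_rot"];print("yaw",np.arctan2(-R[1,1],-R[0,1]))
s=sense();p,d=camera("wrist");np.savez("w_b.npz",p=p,d=d,R=s["tcp_rot"],t=s["position"]);cv2.imwrite("pics/w_b.png",p[:,:,::-1])
p,d=camera("top");np.savez("top1.npz",p=p,d=d);cv2.imwrite("pics/t_b.png",cv2.resize(p[120:320,140:440],None,fx=2.6,fy=2.6)[:,:,::-1])
E
```

```text
0.1 False [ 0.53170491 -0.19495687  0.03154421] [-0.09  0.74  3.29] 0.061051748795945854 8.7333
0.55 False [ 0.50934795 -0.01599716  0.03154815] [ 0.38 -5.31 -0.15] 0.06066397401915125 11.4917
1 False [0.48718221 0.16425399 0.03153262] [ 0.62 -5.64  3.16] 0.06066699905778934 14.25
yaw 0.03842343465435066
```

View pics/w_b.png

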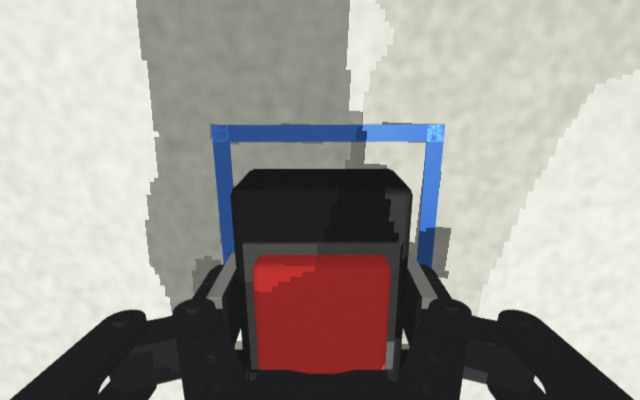

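View pics/t_b.png

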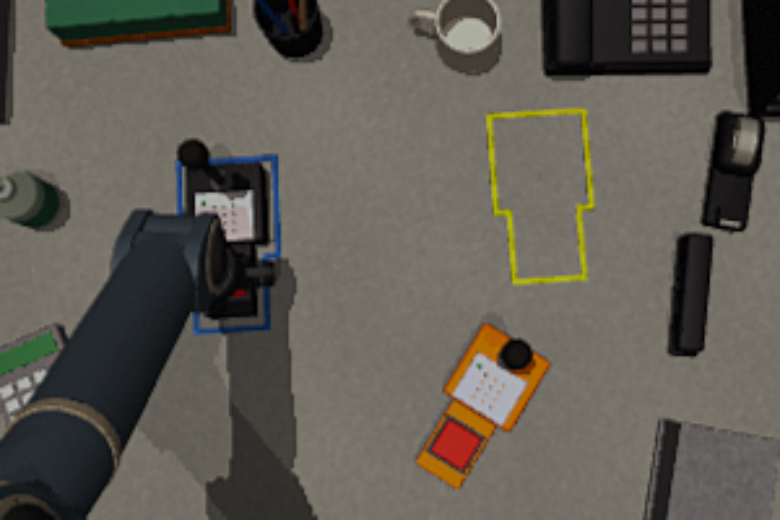

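```bash
cat > m2.py <<'E'
from m import *
def rel(n):
    p,d,s=load(n);R,t=wristcam(s,cp);h=hsv(p);yaw=np.arctan2(-s["tcp_rot"][1,1],-s["tcp_rot"][0,1])
    def pts(u,v,z): 
        P=ray(cp,np.c_[u,v],z,R,t)[:,:2]-s["position"][:2];c,k=np.cos(yaw),np.sin(yaw);return P@np.array([[c,-k],[k,c]])*1000
    red=((h[...,0]<6)|(h[...,0]>174))&(h[...,1]>130)&(h[...,2]>70)
    e=[]
    for v in range(290,360,5):
        u=np.nonzero(red[v])[0]; e.append((pts([u.min()],[v],.046)[0],pts([u.max()+1],[v],.046)[0]))
    e=np.array(e);m=e.mean(1);print(n,"red centreline y(mm)",m[:,1].mean().round(2),"slope",np.polyfit(m[:,0],m[:,1],1)[0].round(4),"width",np.abs(e[:,0,1]-e[:,1,1]).mean().round(1))
    lo,hi=(100,125) if n!="w_g2.npz" else (22,34)
    tm=(h[...,0]>lo)&(h[...,0]<hi)&(h[...,1]>90)&(h[...,2]>50)
    a=[]
    for v in range(160,225,5):
        u=np.nonzero(tm[v])[0];L=u[u<320].mean()+.5;r=u[u>320].mean()+.5
        a.append((pts([L],[v],0)[0],pts([r],[v],0)[0]))
    a=np.array(a);m=a.mean(1);print("  tape centreline y",m[:,1].mean().round(2),"slope",np.polyfit(m[:,0],m[:,1],1)[0].round(4),"width",np.abs(a[:,0,1]-a[:,1,1]).mean().round(1))
    v,u=np.nonzero(tm[:150,250:410]);print("  front tape mid x",pts(u+250.5,v+.5,0)[:,0].mean().round(2),"(want -58.5 rel. mic_grip)")
    # mic front top edge (black/ground border) at centre columns; z=.036
    g=cv2.cvtColor(p,cv2.COLOR_RGB2GRAY)
    vs=[150+np.argmax(g[150:200,c]<45) for c in (270,285,300,360,375)]
    print("  mic front edge rows",vs,"x at z=.036",pts([300]*5,vs,.036)[:,0].round(1))
if __name__=="__main__":
    rel("w_g2.npz");rel("w_b.npz")
E
python3 m2.py
```

```text
w_g2.npz red centreline y(mm) -0.42 slope 0.0007 width 44.4
  tape centreline y 1.82 slope -0.0402 width 89.0
  front tape mid x -53.07 (want -58.5 rel. mic_grip)
  mic front edge rows [np.int64(170), np.int64(170), np.int64(170), np.int64(169), np.int64(169)] x at z=.036 [-49.7 -49.7 -49.7 -50.1 -50.1]
w_b.npz red centreline y(mm) -0.54 slope -0.0015 width 44.4
  tape centreline y 1.91 slope -0.013 width 89.1
  front tape mid x -57.57 (want -58.5 rel. mic_grip)
  mic front edge rows [np.int64(170), np.int64(170), np.int64(170), np.int64(169), np.int64(169)] x at z=.036 [-49.7 -49.7 -49.7 -50.  -50. ]
```

Relative to the tool, the blue tape's centreline lies ~2 mm to the left of the mic (friction lag), while x and yaw agree to 1 mm and 0.003 rad. Slide the remaining 2 mm, release and re-measure from above.

```bash
python3 - <<'E'
from rig import *
from h import *
move_l([.4873,.1689,.0315],att(.0425),feed=.03,until_force=30);sleep(.2)
s=sense();R=s["tcp_rot"];print(s["position"],np.arctan2(-R[1,1],-R[0,1]),s["wrist_force"])
command_gripper(.085)
s=sense();print(s["position"],s["wrist_force"],s["finger_gap"],s["time_s"])
p0=s["position"]
move_l([p0[0],p0[1],.15],feed=.12)
move_l([.45,.166,.36],att(.041),feed=.25);sleep(.2)
s=sense();p,d=camera("wrist");np.savez("w_a.npz",p=p,d=d,R=s["tcp_rot"],t=s["position"]);cv2.imwrite("pics/w_a.png",p[:,:,::-1]);print(s["time_s"])
E
cat > m3.py <<'E'
from m import *
import sys
n=sys.argv[1];tape(n,"b",(.488,.165,.04))
p,d,s=load(n);R,t=wristcam(s,cp);h=hsv(p);C=cloud(d,cp,s)
X,Y,Z=C[...,0],C[...,1],C[...,2]
red=((h[...,0]<6)|(h[...,0]>174))&(h[...,1]>150)&(h[...,2]>90)&(abs(X-.487)<.05)&(abs(Y-.166)<.05)
k=red&(Z>.0)&(d>0);print("red n",red.sum(),"z",np.median(Z[k]))
v,u=np.nonzero(red);P=ray(cp,np.c_[u,v],.046,R,t);print(cv2.minAreaRect((P[:,:2]*1000).astype(np.float32)),P[:,:2].mean(0))
Q=C[(abs(X-.53)<.16)&(abs(Y-.168)<.09)&(Z>.025)&(Z<.06)&(d>0)]
L=[]
for x in np.arange(.455,.62,.004):
    k=abs(Q[:,0]-x)<.003
    if k.sum()>10:
        lo,hi=Q[k][:,1].min(),Q[k][:,1].max();L.append((x,(lo+hi)/2,hi-lo,np.median(Q[k][:,2])))
L=np.array(L);print(L[::4].round(4),"fit",np.polyfit(L[:,0],L[:,1],1),"x",Q[:,0].min(),Q[:,0].max())
E
python3 m3.py w_a.npz
```

```text
[0.48707419 0.16700272 0.03153329] 0.039720980192692185 [ 0.28855332 -5.10913135  2.44442618]
[0.48682596 0.16955048 0.0313098 ] [ 0.51544958 -0.39095912  0.3618699 ] 0.08525019301284616 15.1667
17.5083
w_a.npz b (array([0.48749715, 0.16628226, 0.04076185]), [(220, 0.01), (8, -0.26), (249, 0.05), (262, -0.01), (313, 0.06), (320, -0.09)])
 depth z of tape 0.00010371429402938892
red n 1219 z 0.045113724091920715
((487.2052917480469, 166.54156494140625), (42.49847412109375, 45.131980895996094), 2.329554319381714) [0.48690654 0.1664883 ]
[[0.455  0.1655 0.0606 0.0351]
 [0.471  0.1661 0.0612 0.0448]
 [0.487  0.1665 0.0616 0.0449]
 [0.503  0.1666 0.0612 0.0447]
 [0.519  0.168  0.0603 0.0352]
 [0.535  0.1691 0.0937 0.0401]
 [0.551  0.1695 0.0951 0.044 ]
 [0.567  0.1692 0.0946 0.0439]
 [0.583  0.1707 0.0941 0.044 ]
 [0.599  0.1714 0.0953 0.0436]
 [0.615  0.1711 0.0947 0.0433]] fit [0.0390598 0.1477777] x 0.442468511777093 0.6342829637814082
```

View pics/w_a.png

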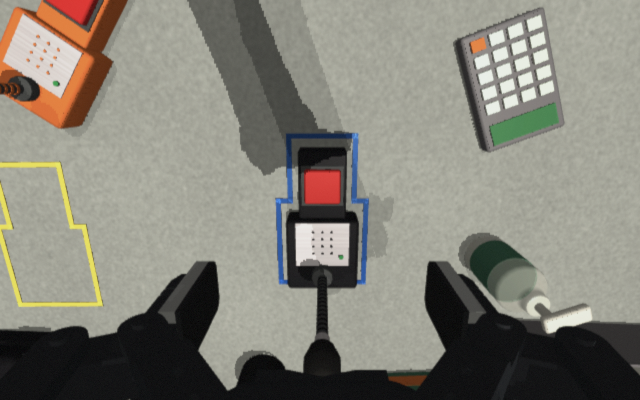

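The mic stands at (0.4872, 0.1665, 0.040 rad) against the blue spot at (0.4875, 0.1663, 0.041), with the bar up (z≈0.045). Now press it with closed fingertips.

```bash
python3 - <<'E'
from rig import *
from h import *
command_gripper(0.0,20)
print(sense()["finger_gap"])
movep([.4872,.1665,.12],att(.041))
move_l([.4872,.1665,.078],feed=.08);sleep(.2)
s=sense();print(s["position"],s["wrist_force"],s["time_s"])
f0=s["wrist_force"][2]
for z in np.arange(.074,.0585,-.001):
    hit=move_l([.4872,.1665,z],feed=.02,until_force=8)
    s=sense();f=s["wrist_force"][2]-f0;print(z.round(4),s["position"].round(4),f.round(2),hit)
    if f>7.0 or hit:break
sleep(.3);s=sense();print(s["position"],s["wrist_force"]-[0,0,f0],s["time_s"])
p,d=camera("wrist");cv2.imwrite("pics/w_p.png",p[:,:,::-1]);np.savez("w_p.npz",p=p,d=d,R=s["tcp_rot"],t=s["position"])
p,d=camera("scene");cv2.imwrite("pics/s_p.png",cv2.resize(p[120:320,250:500],None,fx=3,fy=3)[:,:,::-1])
E
```

```text
0.0001591395297379932
[0.48752611 0.16657716 0.07838555] [ 0.17961965 -0.29488234 -0.40001717] 20.1583
0.074 [0.4871 0.1665 0.0739] 0.79 False
0.073 [0.4872 0.1665 0.073 ] -0.07 False
0.072 [0.4872 0.1665 0.072 ] -0.32 False
0.071 [0.4874 0.1665 0.0711] 2.0 False
0.07 [0.4874 0.1665 0.0701] 2.96 False
0.069 [0.4873 0.1665 0.069 ] 2.72 False
0.068 [0.4874 0.1665 0.068 ] 3.07 False
0.067 [0.4873 0.1665 0.067 ] 3.7 False
0.066 [0.4874 0.1665 0.066 ] 3.59 False
0.065 [0.4874 0.1665 0.065 ] 4.12 False
0.064 [0.4874 0.1665 0.064 ] 4.41 False
0.063 [0.4873 0.1665 0.0631] 5.91 False
0.062 [0.4874 0.1665 0.063 ] 14.23 False
[0.48739908 0.16651342 0.06296353] [-1.87095901 -0.31051209 14.78392019] 23.8083
```

View pics/w_p.png

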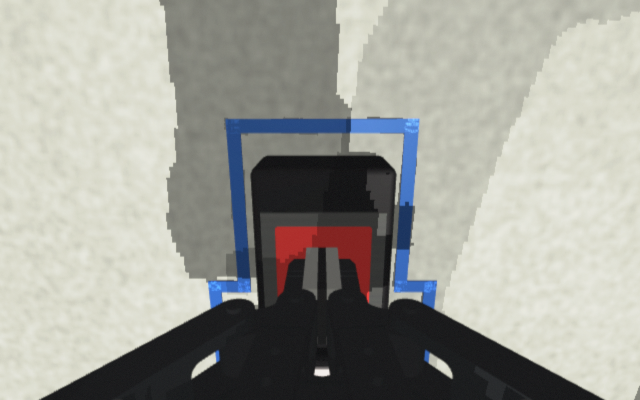

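View pics/s_p.png

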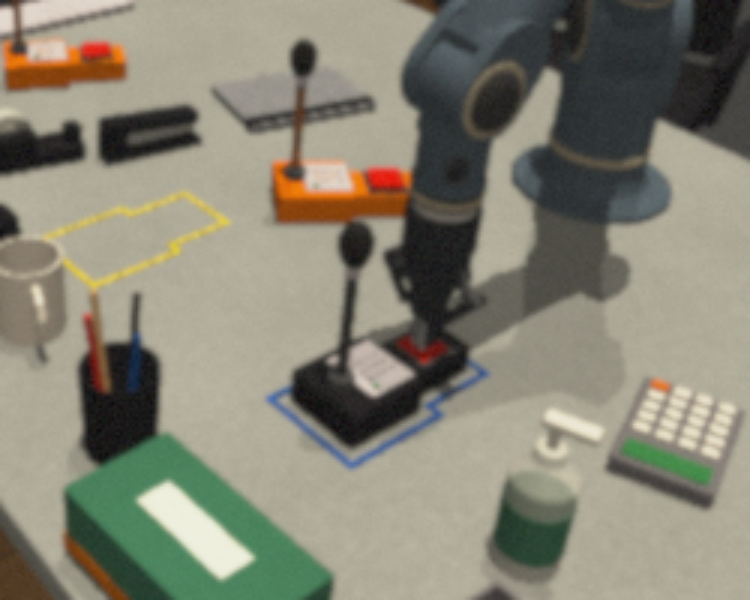

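The bar is at its stop (TCP 0.063, i.e. tips at 38 mm). The 14.8 N is more than needed, so ease off slightly without releasing it, then hand in.

```bash
python3 - <<'E'
from rig import *
from h import *
move_l([.4873,.1665,.0625],feed=.01);sleep(.4)
s=sense();print(s["position"],s["wrist_force"],s["time_s"])
p,d=camera("top");np.savez("top2.npz",p=p,d=d);cv2.imwrite("pics/t2.png",p[:,:,::-1])
p0=np.load("top0.npz")["p"].astype(int)
df=np.abs(p-p0).max(2)
n=sense();print(n["position"],n["wrist_force"])
E
```

```text
[0.487365   0.16654794 0.06301084] [-1.43186756  0.81381328 10.95594355] 24.5583
[0.48736192 0.16652167 0.06302443] [-1.00175617 -0.78281713 10.37273938]
```

View pics/t2.png

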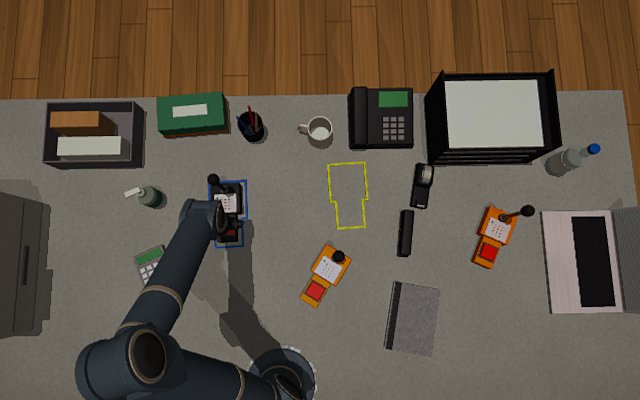

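The mic is inside the blue outline at (228,213). Mug, pen cup, sanitiser, stapler, tape dispenser and orange mics are at their starting pixels, and the visible part of the calculator hasn't moved. The hold is steady at ~10.5 N.

```bash
python3 - <<'E'
from rig import *
finish_job()
E
```

```text
the job is handed in; nothing more can be done
```

I slid the black microphone from the yellow outline into the blue one, pressed its talk bar down to the stop, and handed the job in while still holding it at about 24.6 s.

- **Slide:** I gripped it across the sides of its front part and slid it along the counter. A final 2 mm slide corrected the lag from friction. The talk bar was still up when I looked afterwards, with its top at about 45 mm.
- **Position:** With the gripper clear, the microphone measured (0.4872, 0.1665) m at 0.040 rad. The outline measured (0.4875, 0.1663) m at 0.041 rad, so it stands inside and square to well within the 10 mm clearance.
- **Press:** The closed fingertips stopped at 38 mm, which is fully down. The force briefly reached about 15 N, so I eased it to about 10.5 N; the spring takes about 4.5 N of that.
- **Other things on the counter:** In the last top view the bystanders and both orange look-alikes look unmoved. I compared them by eye. The arm partly covers the calculator, so I could only check its visible part.
- **Disagreement:** The top camera placed the outlines about 3 mm away from where the wrist camera did. I used the wrist camera throughout, because it saw both the microphone and the outline in the same picture.

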